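Set up a glued rack to cure under weights

TASK

Set up the glued wooden rack to cure on the white gluing board: lay each wooden foot flat on the rubber pad of its own width, centred and lined up with the pad, then lay the long rail flat across both feet, square to them and with its middle over the middle of the board. Then weight the two joints: the screw jar upright on the rail right over the middle of the wide foot, and the tape measure, standing as it does now and lengthwise along the rail, right over the middle of the narrow foot. Do not disturb the spanner and the screwdriver or tip the jar over.

Things in the scene. Friction and masses are not known exactly. Their poses are not given: they have to be found in the camera images.
- board: Gluing board, fixed to the bench: white-faced plywood 145 (x) x 250 (y) x 12 mm thick. Origin: centre of its underside, on the bench (z = 0); z up. Its top is 12 mm above the origin. The two rubber pads are fixed on it 130 mm apart, one 65 mm to +y and one 65 mm to -y of its middle; which one is where changes. A small dark hanging hole lies near its +y end.
- pad_wide: The wider dark rubber pad, fixed on the board: 118 (x, its length) x 52 (y, its width) x 3 mm. Origin: centre of its underside, 12 mm above the bench; its top is 15 mm above the bench. Same axes as the board.
- pad_narrow: The narrower dark rubber pad, fixed on the board: 118 (x, its length) x 34 (y, its width) x 3 mm. Origin and axes as for the wider pad.
- foot_wide: The wide wooden foot, a loose block 44 (x) x 110 (y, its length) x 22 mm high, 0.09 kg, lying flat on the bench; it belongs on the wider pad, length along the pad's length. Origin: centre of its underside; z up.
- foot_narrow: The narrow wooden foot, a loose block 26 (x) x 110 (y, its length) x 22 mm high, 0.06 kg, lying flat on the bench; it belongs on the narrower pad, length along the pad's length. Origin: centre of its underside; z up.
- rail: The long wooden rail, a loose flat batten 40 (x) x 210 (y, its length) x 14 mm high, 0.1 kg, lying flat on the bench behind the board (farther from the robot). Origin: centre of its underside; z up. Laid on the two feet its underside is 37 mm and its top 51 mm above the bench, its length along the board's y.
- jar: Jar of screws with a red lid, standing upright, loose: 64 mm in diameter, 74 mm high, 0.24 kg; its glass body is solid up to 60 mm. A weight for the joint over the wide foot. Origin: centre of its underside; z along its axis, up.
- tape: Yellow and black tape measure, loose, standing on its narrow edge: 38 (x, across the flat sides; 36 to grip) x 78 (y, its length) x 64 mm high, 0.19 kg. A weight for the joint over the narrow foot. Origin: underneath, midway along its 78 mm; the last 10 mm to -y are only the thin hook, so the solid case runs from -29 to +39 mm in y. z up.
- spanner: Bystander: small double-ended steel spanner, loose, 21 x 140 (y) x 6 mm, lying on the bench in front of the drawer cabinet. To be left alone. Origin: centre of its underside.
- driver: Bystander: red-handled screwdriver, loose, 30 x 186 (y) x 29 mm, lying on the bench near the front edge. To be left alone. Origin: centre of its underside.
Things that resemble listed ones, but are neither listed nor needed, are in the scene too. What is shaped like the jar but blue or purple is not meant.

How it is judged:
By the outcome, as a careful person would: the job done as asked, in the order asked, and still so for the second after the job is handed in, with the robot touching nothing.
It also fails if it takes over 120 s, if anything falls off the work surface, if the arm or the gripper's body presses on something with over 40 N, if the wrist force passes 120 N, or if a joint passes its speed limit or range.

ROBOT

A 6-joint arm with a two-finger parallel gripper is mounted at the origin on a cart in front of the work surface, level with it; the furniture and walls round the work are solid. World frame = base frame: x ahead of the robot, y to its left, z up, the work surface at z = 0. Lengths are in m, angles in rad, forces in N, time in s.
With the tool pointing down it reaches from about 0.35 to 0.775 m from the base axis. Payload 7.3 kg.
Tool frame: the origin (TCP) lies at the centre of the arm's flange, where the gripper is bolted on; the fingertips stand 178 mm ahead of it and the grasp point (between the pads) lies 159 mm ahead of it; z points along the fingers, y is the line along which they close (so a half turn about z gives the same grasp; the last joint's range is limited). The gripper opens to 92 mm and grips with 3 to 60 N. Pads are 19 mm wide; open, the fingers measure 130 mm over their backs; the gripper's body (75 mm by 190 mm) begins 47 mm behind the grasp point.
Start: joints at [-1.469, 0.342, 1.524, -0, 1.275, -0.146], TCP at [0.129, -0.509, 0.405] pointing down, gripper open.
Joint ranges: [-2.53, 2.53], [-0.77, 2.02], [0.04, 2.7], [-1, 4.14], [0.28, 2.66], [-3.11, 3.11]. Speed limits (rad/s): [2.57, 2.57, 3.14, 3.14, 3.14, 3.14].

INTERFACE

Orientations are given as [roll, pitch, yaw] about the fixed x, y, z axes, in that order (R = Rz(yaw) Ry(pitch) Rx(roll)).
In Python, from cell import telemetry, vision, ticket gives the robot as it stands.
- The arm moves only by the shell command python3 -m crank 'ROWS' [FORCE]. ROWS is JSON, a list of rows, each a list of 5 numbers: the gripper command: -1 is shut, 1 is fully open, values between are in proportion, then the shift along the tool's x, y, z in mm, then the turn about the tool's z in rad. In form: [[fingers, dx, dy, dz, roll], ...]. A call has 1 to 12 rows; each row is the pose to reach, as a shift and turn from the pose commanded when the call began, along the tool's axes at that moment; what a row does not reach only later rows make up. A row lasts 1/12 s, in which the tool goes at most 41.7 mm and 7.16 degrees, less where a joint would pass 70% of its speed; a pose out of reach is approached as far as the arm can. A call with a gripper value outside its range is refused whole. The fingers move at their own pace and stop on an object; FORCE is the grip in N (left out, the last holds). Time passes only in rows, so rows that repeat a pose let the fingers close. It gives the time, the measured TCP pose, the force, the opening and the grip force at its end, in the units of the state.
- telemetry.observe(): the state, without advancing time (a new reading comes with each control period).
- vision.read_camera(name): name is "scene" or "top"; returns (picture, depth): 400x640x3 uint8, red, green, blue; 400x640 float32, m along the optical axis (not along the pixel's ray), 0 where there is no reading.
- vision.get_calibration(name): a dict with "camera_matrix" (3x3 intrinsics, pixels), "rvec" (rotation vector, rad) and "tvec" (3), from world to camera coordinates, as OpenCV has them. Camera axes: x right, y down, z forward; pixel columns grow to the right and rows downward; lengths in m; the calibration is good to about 2 mm. A picture is of the moment at which its call begins. get_calibration takes no time and is no camera call.
- ticket.hand_in(): hands the job in; it is judged then, once.
The state is a dict: "time": time; "qpos": joint angles; "qvel": joint speeds; "joint_efforts": joint torques, N m; "tool_pos": TCP position; "tool_rot": TCP orientation; "contact_force": force on the tool from outside, world axes, zero at the start; "torque": the same for the moment, N m; "opening": finger opening in m; "grip_force": force on a finger pad.
Only numpy, scipy, OpenCV 4.12 (cv2) and the standard library are available. Lean on these libraries where they do the work, as an engineer would, in place of code of your own. Each camera call takes 0.05 s, during which the arm holds its last target. There are 200 camera calls.

## Working session

There is one attempt and no reset: what is moved stays moved. The work goes in short steps, Python scripts to look and compute and a shell command to move; the robot and the scene stay as the last step left them, time stands still between calls to the robot, and variables do not carry over. Pictures are saved under pics/ and viewed, at most 14 in all, crops included, and the job is handed in when it is done.

```bash
ls; mkdir -p pics; python3 - <<'E'
from cell import telemetry, vision
import cv2,numpy as np
print(telemetry.observe())
for n in("scene","top"):
    p,d=vision.read_camera(n); cv2.imwrite(f"pics/{n}0.png",p[:,:,::-1]); np.savez(f"pics/{n}0.npz",p=p,d=d)
    c=vision.get_calibration(n); print(n,c)
E
```

```text
pics
{'time': 0.0, 'qpos': array([-1.46900764e+00,  3.42720773e-01,  1.52503950e+00,  1.06061515e-05,
        1.27543100e+00, -1.46022777e-01]), 'qvel': array([ 1.20069705e-03, -3.04910147e-04, -8.24789326e-04, -3.11953202e-05,
        8.36725834e-04, -1.01319999e-03]), 'joint_efforts': array([-1.07586322e-03, -4.31245136e+01, -2.44219744e+01,  7.17211794e-02,
        5.57910406e-02, -1.23179148e-04]), 'tool_pos': array([ 0.12876983, -0.50881182,  0.40403792]), 'tool_rot': array([-3.14001252e+00, -2.42640669e-04,  2.47808175e-01]), 'contact_force': array([-0.46713585, -0.96229014, -0.05208113]), 'torque': array([ 0.03362484, -0.02673431, -0.00591299]), 'grip_force': 0.0, 'opening': 0.09127894348660746}
scene {'camera_matrix': array([[370.41386917,   0.        , 323.41513226],
       [  0.        , 370.41386917, 201.24506719],
       [  0.        ,   0.        ,   1.        ]]), 'rvec': array([ 0.57781337,  2.8442988 , -0.82148773]), 'tvec': array([ 0.47413139, -0.1616272 ,  1.20293099])}
top {'camera_matrix': array([[418.30373763,   0.        , 321.26063999],
       [  0.        , 418.30373763, 198.43963526],
       [  0.        ,   0.        ,   1.        ]]), 'rvec': array([ 2.1608311 , -2.18569432,  0.04621083]), 'tvec': array([0.05395484, 0.51976767, 1.23389169])}
```

View pics/scene0.png

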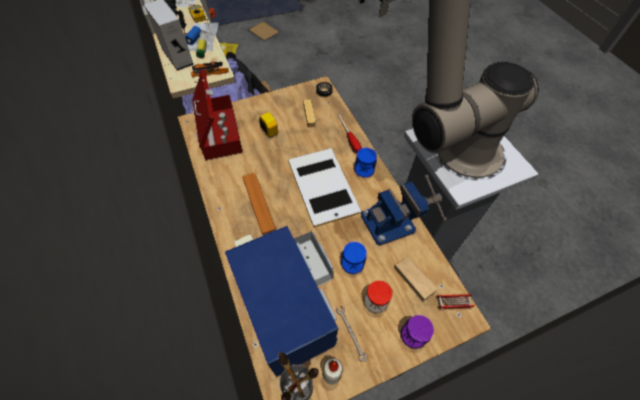

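View pics/top0.png

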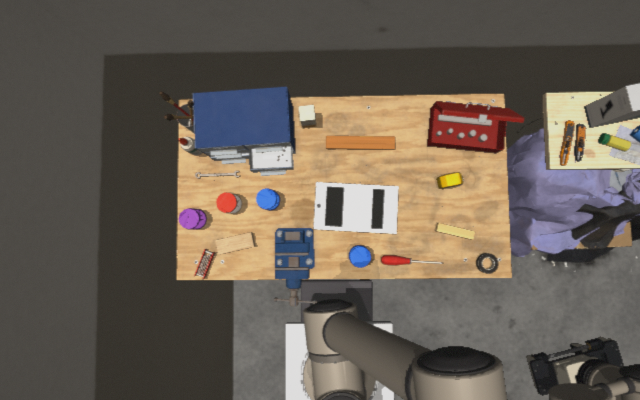

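The top view has image right as -y and image up as +x. The board is at about (357,208), with the wide pad at (334,207) and the narrow pad at (377,209). The rail is at (360,142), the wide foot (234,243), the narrow foot (455,231), the red jar (229,203) and the tape (450,181). The vise (293,252) and a blue jar (360,256) are obstacles.

```bash
cat > h.py <<'E'
import cv2,numpy as np
from cell import telemetry, vision
def cloud(n,d):
    c=vision.get_calibration(n);K=c["camera_matrix"];R=cv2.Rodrigues(c["rvec"])[0];t=c["tvec"].ravel()
    v,u=np.indices(d.shape);P=np.stack([(u-K[0,2])/K[0,0]*d,(v-K[1,2])/K[1,1]*d,d],-1)
    W=(P-t)@R; W[d==0]=np.nan; return W
def grab(n):
    p,d=vision.read_camera(n); return p,d,cloud(n,d)
def ptw(n,u,v,z):  # pixel + known height -> world
    c=vision.get_calibration(n);K=c["camera_matrix"];R=cv2.Rodrigues(c["rvec"])[0];t=c["tvec"].ravel()
    o=-R.T@t; r=R.T@np.array([(u-K[0,2])/K[0,0],(v-K[1,2])/K[1,1],1]); return o+r*(z-o[2])/r[2]
def obj(W,c,r,z0,z1,extra=None):
    m=(np.hypot(W[...,0]-c[0],W[...,1]-c[1])<r)&(W[...,2]>z0)&(W[...,2]<z1)
    if extra is not None: m&=extra
    n,l,s,cc=cv2.connectedComponentsWithStats(m.astype(np.uint8))
    if n<2: return None
    m=l==1+np.argmax(s[1:,4]); X=W[m]
    q=X[:,:2].astype(np.float32); (cx,cy),(w,h),a=cv2.minAreaRect(q)
    mu=q.mean(0); e,V=np.linalg.eigh(np.cov((q-mu).T)); yaw=np.degrees(np.arctan2(V[1,1],V[0,1]))
    if yaw<0: yaw+=180
    print(f"  n={len(X)} z med {np.median(X[:,2]):.4f} p95 {np.percentile(X[:,2],95):.4f} mean {mu.round(4)} rect ({cx:.4f},{cy:.4f}) {w*1e3:.0f}x{h*1e3:.0f} a{a:.1f} longaxis {yaw:.1f} std-ext {np.sqrt(12*e)*1e3}")
    return m
E
python3 - <<'E'
from h import *
pix=dict(rail=(360,142),board=(357,208),fw=(234,243),fn=(455,231),jar=(229,203),tape=(450,181),pw=(334,207),pn=(377,209))
T=np.load("pics/top0.npz");S=np.load("pics/scene0.npz");WT=cloud("top",T["d"]);WS=cloud("scene",S["d"])
zr=dict(rail=(.007,.03,.15),board=(.006,.03,.17),fw=(.011,.04,.09),fn=(.011,.04,.09),jar=(.065,.1,.06),tape=(.05,.08,.07),pw=(.0,.03,.085),pn=(.0,.03,.085))
for k,(u,v) in pix.items():
    c=WT[v,u]; z0,z1,r=zr[k]; print(k,c.round(4))
    for W,I in((WT,T["p"]),(WS,S["p"])):
        obj(W,c,r,z0,z1,(I.max(2)<90) if k[:1]=='p' else None)
# bench level
for n,W in(("top",WT),("scene",WS)):
    m=(abs(W[...,0]-.62)<.02)&(abs(W[...,1]+.2)<.03);print(n,np.nanmedian(W[m][:,2]))
for n in("blue",360,256),("vise",293,240),("blue2",268,199),("driver",395,260),("drawer",272,160),("toolbox",466,125),("cab",240,120),("purple",193,219): print(n[0],WT[n[2],n[1]].round(3))
I=cv2.resize(T["p"][90:290,170:520],None,fx=2.2,fy=2.2,interpolation=cv2.INTER_CUBIC);cv2.imwrite("pics/c1.png",I[:,:,::-1])
E
```

```text
rail [ 0.6904 -0.0709  0.0142]
  n=907 z med 0.0136 p95 0.0175 mean [ 0.6902 -0.0718] rect (0.6905,-0.0708) 206x41 a88.3 longaxis 88.8 std-ext [ 40.33844362 209.31896149]
  n=861 z med 0.0146 p95 0.0174 mean [ 0.6923 -0.0655] rect (0.6919,-0.0730) 212x40 a88.6 longaxis 88.5 std-ext [ 40.05800144 211.7985225 ]
board [ 0.4907 -0.0586  0.0134]
  n=3952 z med 0.0126 p95 0.0175 mean [ 0.4923 -0.0553] rect (0.4931,-0.0566) 253x148 a87.0 longaxis 86.0 std-ext [144.23750878 249.06259462]
  n=3404 z med 0.0132 p95 0.0171 mean [ 0.4953 -0.0448] rect (0.4836,-0.0415) 279x168 a86.2 longaxis 88.8 std-ext [147.46792743 255.60548594]
fw [0.3902 0.3095 0.0223]
  n=549 z med 0.0218 p95 0.0257 mean [0.3901 0.3076] rect (0.3901,0.3083) 44x111 a12.2 longaxis 101.9 std-ext [ 44.28770155 112.4961898 ]
  n=774 z med 0.0220 p95 0.0246 mean [0.3924 0.3092] rect (0.3911,0.3071) 46x110 a12.1 longaxis 102.5 std-ext [ 47.15407862 110.24360716]
fn [ 0.4191 -0.3467  0.0164]
  n=348 z med 0.0214 p95 0.0254 mean [ 0.4194 -0.3461] rect (0.4196,-0.3465) 111x26 a76.1 longaxis 75.8 std-ext [ 26.60756562 112.68923901]
  
[... 923 characters left out ...]
p95 0.0180 mean [0.4988 0.008 ] rect (0.4978,0.0077) 51x116 a87.7 longaxis 176.4 std-ext [ 48.12474887 114.15288097]
pn [ 0.4869 -0.1182  0.0145]
  n=377 z med 0.0148 p95 0.0189 mean [ 0.4885 -0.1191] rect (0.4886,-0.1191) 30x113 a85.5 longaxis 175.6 std-ext [ 29.53197379 114.0421454 ]
  n=283 z med 0.0157 p95 0.0181 mean [ 0.4902 -0.1216] rect (0.4901,-0.1223) 33x114 a85.5 longaxis 176.6 std-ext [ 30.36389652 114.18019987]
top -0.0002786910361881569
scene 0.0004630285165799154
blue [ 0.352 -0.061  0.077]
vise [0.399 0.129 0.064]
blue2 [0.517 0.2   0.072]
driver [ 0.336 -0.166  0.029]
drawer [0.631 0.189 0.065]
toolbox [ 0.739 -0.394  0.005]
cab [0.721 0.258 0.178]
purple [0.462 0.417 0.071]
```

View pics/c1.png

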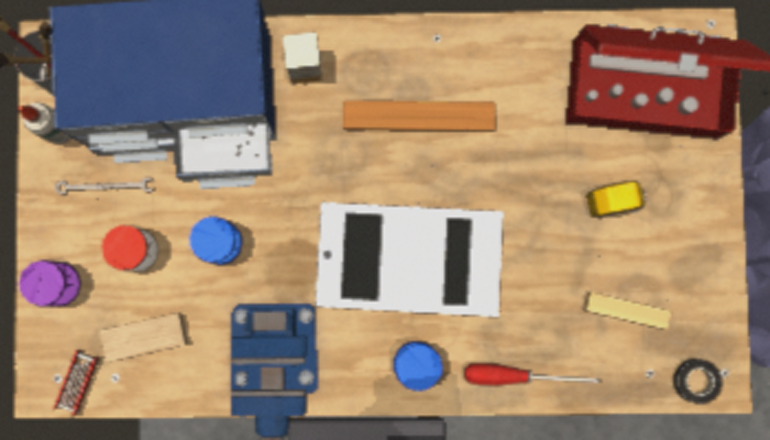

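Everything was found, and the two cameras agree to about 2 mm. The board yaw is about -3.7°. Next I'll check the tape's ends and the toolbox height, and plan the first grasp (narrow foot).

```bash
cat >> h.py <<'E'
def go(x,y,z,yawdeg):  # shift for the moves; yaw mod 360 nearest
    s=telemetry.observe();p=s["tool_pos"];yaw=s["tool_rot"][2];r=s["tool_rot"]
    from scipy.spatial.transform import Rotation as Ro
    M=Ro.from_euler("xyz",r).as_matrix(); d=M.T@(np.array([x,y,z])-p)*1e3
    dy=(np.radians(yawdeg)-yaw+np.pi)%(2*np.pi)-np.pi
    q1=np.arctan2(y,x);q6=q1+np.pi/2-(yaw+dy)
    print(f"t {s['time']:.1f} at {p.round(4)} yaw {np.degrees(yaw):.2f} open {s['opening']*1e3:.1f} grip {s['grip_force']:.1f} | shift {d.round(1)} roll {-dy:.4f} ({np.hypot(*d[:2])/41.7:.1f}/{abs(np.degrees(dy))/7.16:.1f} rows) q6~{q6:.2f} | F {s['contact_force'].round(1)}")
E
python3 - <<'E'
from h import *
T=np.load("pics/top0.npz");S=np.load("pics/scene0.npz");WT=cloud("top",T["d"]);WS=cloud("scene",S["d"])
for W in(WT,WS):
    for a in(.004,.012,.02,.03,.04): obj(W,(.569,-.327),.07,a,.08)
    m=(W[...,0]>.62)&(W[...,0]<.7)&(W[...,1]<-.25)&(W[...,1]>-.45)&(W[...,2]>.03);print("toolbox",np.nanmin(W[m],0),np.nanpercentile(W[m],98,axis=0))
a=cv2.resize(T["p"][165:200,430:475],None,fx=8,fy=8,interpolation=cv2.INTER_CUBIC);b=cv2.resize(S["p"][107:142,250:295],None,fx=8,fy=8,interpolation=cv2.INTER_CUBIC)
cv2.imwrite("pics/tape.png",np.hstack([a,b])[:,:,::-1])
go(.4205,-.3455,.30,75.9)
E
```

```text
n=340 z med 0.0595 p95 0.0665 mean [ 0.5669 -0.3253] rect (0.5721,-0.3372) 44x79 a8.5 longaxis 100.2 std-ext [38.18460114 68.61442733]
  n=328 z med 0.0598 p95 0.0665 mean [ 0.567  -0.3252] rect (0.5702,-0.3374) 39x79 a10.8 longaxis 100.1 std-ext [37.68142581 66.55539632]
  n=318 z med 0.0600 p95 0.0665 mean [ 0.567  -0.3254] rect (0.5692,-0.3326) 39x69 a10.8 longaxis 99.7 std-ext [37.80446153 64.75243823]
  n=306 z med 0.0602 p95 0.0666 mean [ 0.5673 -0.3262] rect (0.5692,-0.3326) 39x69 a10.8 longaxis 100.0 std-ext [37.70765133 63.55819155]
  n=287 z med 0.0608 p95 0.0667 mean [ 0.5674 -0.327 ] rect (0.5691,-0.3319) 39x67 a10.8 longaxis 101.2 std-ext [37.41301894 60.76265885]
toolbox [ 0.6553181  -0.44958542  0.03010485] [ 0.69591706 -0.27378121  0.065295  ]
  n=341 z med 0.0505 p95 0.0660 mean [ 0.5731 -0.3195] rect (0.5701,-0.3420) 91x58 a82.7 longaxis 114.0 std-ext [39.76159406 65.48459361]
  n=321 z med 0.0521 p95 0.0660 mean [ 0.5728 -0.319 ] rect (0.5712,-0.3316) 38x67 a11.5 longaxis 116.6 std-ext [38.29552384 61.87598908]
  n=293 z med 0.0543 p95 0.0663 mean [ 0.5724 -0.3195] rect (0.5712,-0.3316) 38x67 a11.5 longaxis 116.0 std-ext [38.56984627 61.35223086]
  n=252 z med 0.0581 p95 0.0664 mean [ 0.5722 -0.3207] rect (0.5709,-0.3298) 38x63 a11.5 longaxis 114.5 std-ext [38.80991907 58.79372721]
  n=215 z med 0.0605 p95 0.0665 mean [ 0.5716 -0.3217] rect (0.5703,-0.3288) 37x60 a11.1 longaxis 110.8 std-ext [38.65731239 56.11091913]
toolbox [ 0.65773615 -0.44514553  0.03283818] [ 0.69928367 -0.2732801   0.06574007]
t 0.1 at [ 0.1288 -0.5088  0.4041] yaw 14.20 open 91.7 grip 0.0 | shift [322.9 -86.6 104.3] roll -1.0769 (8.0/8.6 rows) q6~-0.44 | F [0.  0.2 0.8]
```

View pics/tape.png

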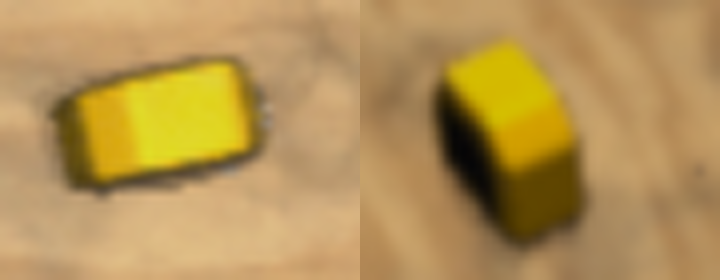

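The tape's case is centred at about (.570,-.332), with its hook at the -y end (grey bit at right, crop (265,115)). Moving to the narrow foot.

```bash
python3 -m crank '[[1,323,-87,104,-1.077],[1,323,-87,104,-1.077],[1,323,-87,104,-1.077],[1,323,-87,104,-1.077],[1,323,-87,104,-1.077],[1,323,-87,104,-1.077],[1,323,-87,104,-1.077],[1,323,-87,104,-1.077],[1,323,-87,104,-1.077],[1,323,-87,104,-1.077],[1,323,-87,104,-1.077],[1,323,-87,104,-1.077]]' 30; python3 -c "
from h import *
go(.4205,-.3455,.184,75.9)"
```

```text
time: 1.1
tool_pos: [0.4201, -0.3458, 0.3008]
tool_rot: [-3.141, 0.0, 1.323]
contact_force: [-0.1, -0.1, 0.2]
opening: 0.0918
grip_force: 0.0
t 1.1 at [ 0.4201 -0.3458  0.3008] yaw 75.80 open 91.8 grip 0.0 | shift [  0.4   0.4 116.8] roll -0.0017 (0.0/0.0 rows) q6~-0.44 | F [-0.1 -0.1  0.2]
```

```bash
python3 -m crank '[[1,0,0,40,0],[1,0,0,75,0],[1,0,0,100,0],[1,0,0,117,0],[1,0,0,117,0],[1,0,0,117,0],[-1,0,0,117,0],[-1,0,0,117,0],[-1,0,0,117,0],[-1,0,0,117,0],[-1,0,0,117,0],[-1,0,0,117,0]]' 30; python3 -m crank '[[-1,0,0,0,0],[-1,0,0,0,0],[-1,0,0,0,0],[-1,0,0,-25,0],[-1,0,0,-60,0],[-1,0,0,-90,0],[-1,0,0,-100,0],[-1,0,0,-100,0]]'; python3 -c "
from h import *
go(.4893,-.1202,.28,-3.7)"
```

```text
time: 2.1
tool_pos: [0.4207, -0.3454, 0.1842]
tool_rot: [3.141, 0.0, 1.325]
contact_force: [0.6, -0.4, -0.3]
opening: 0.0565
grip_force: 0.0
time: 2.77
tool_pos: [0.4211, -0.3459, 0.2865]
tool_rot: [3.137, 0.003, 1.325]
contact_force: [0.5, 0.1, -0.8]
opening: 0.0032
grip_force: 0.0
t 2.8 at [ 0.4211 -0.3459  0.2865] yaw 75.91 open 3.2 grip 0.0 | shift [235.5  11.2   5.8] roll 1.3894 (5.7/11.1 rows) q6~1.39 | F [ 0.5  0.1 -0.8]
```

The fingers need about 11 rows to close, so I lifted too soon. I'll check the foot before retrying.

```bash
python3 -m crank '[[1,0,0,0,0],[1,0,0,0,0],[1,0,0,0,0],[1,0,0,0,0],[1,0,0,0,0],[1,0,0,0,0],[1,0,0,0,0],[1,0,0,0,0],[1,0,0,0,0],[1,0,0,0,0],[1,0,0,0,0],[1,0,0,0,0]]'; python3 -c "
from h import *
for n in('top','scene'):
    p,d,W=grab(n); m=obj(W,(.4205,-.3455),.09,.011,.04)
go(.4205,-.3455,.184,75.9)"
```

```text
time: 3.77
tool_pos: [0.4206, -0.3454, 0.2838]
tool_rot: [3.141, 0.0, 1.325]
contact_force: [0.4, -0.3, -0.6]
opening: 0.0792
grip_force: 0.0
  n=222 z med 0.0215 p95 0.0258 mean [ 0.4243 -0.3264] rect (0.4241,-0.3273) 71x26 a76.3 longaxis 76.0 std-ext [26.53338866 72.40797513]
  n=202 z med 0.0224 p95 0.0253 mean [ 0.423  -0.3415] rect (0.4210,-0.3471) 114x27 a75.9 longaxis 76.1 std-ext [ 26.87527448 116.3668725 ]
t 3.9 at [ 0.4206 -0.3454  0.2838] yaw 75.90 open 86.8 grip 0.0 | shift [-0.1 -0.1 99.8] roll 0.0000 (0.0/0.0 rows) q6~-0.44 | F [ 0.9  0.6 -0.3]
```

Not moved (top view partly hidden by the arm). Retry.

```bash
python3 -m crank '[[1,0,0,35,0],[1,0,0,65,0],[1,0,0,90,0],[1,0,0,100,0],[1,0,0,100,0],[-1,0,0,100,0],[-1,0,0,100,0],[-1,0,0,100,0],[-1,0,0,100,0],[-1,0,0,100,0],[-1,0,0,100,0],[-1,0,0,100,0]]' 30; python3 -m crank '[[-1,0,0,0,0],[-1,0,0,0,0],[-1,0,0,0,0],[-1,0,0,0,0],[-1,0,0,0,0],[-1,0,0,0,0],[-1,0,0,0,0],[-1,0,0,0,0]]'; python3 -m crank '[[-1,0,0,-25,0],[-1,0,0,-60,0],[-1,0,0,-90,0],[-1,0,0,-100,0],[-1,0,0,-100,0]]'; python3 -c "
from h import *
go(.4893,-.1202,.28,-3.7)"
```

```text
time: 4.87
tool_pos: [0.4206, -0.3455, 0.1841]
tool_rot: [3.141, 0.0, 1.325]
contact_force: [0.4, -0.0, -0.9]
opening: 0.0496
grip_force: 0.0
time: 5.53
tool_pos: [0.4206, -0.3454, 0.1837]
tool_rot: [-3.142, 0.0, 1.325]
contact_force: [0.1, 0.7, -0.7]
opening: 0.0259
grip_force: 30.0
time: 5.95
tool_pos: [0.4211, -0.3459, 0.2864]
tool_rot: [3.137, 0.003, 1.325]
contact_force: [0.6, -0.9, -0.7]
opening: 0.0259
grip_force: 30.0
t 6.0 at [ 0.4211 -0.3459  0.2864] yaw 75.91 open 25.9 grip 30.0 | shift [235.5  11.2   5.7] roll 1.3895 (5.7/11.1 rows) q6~1.39 | F [ 0.6 -0.9 -0.7]
```

```bash
python3 -m crank '[[-1,236,11,3,1.389],[-1,236,11,3,1.389],[-1,236,11,3,1.389],[-1,236,11,3,1.389],[-1,236,11,3,1.389],[-1,236,11,3,1.389],[-1,236,11,3,1.389],[-1,236,11,3,1.389],[-1,236,11,3,1.389],[-1,236,11,3,1.389],[-1,236,11,3,1.389],[-1,236,11,3,1.389]]'; python3 -m crank '[[-1,0,0,0,0],[-1,0,0,0,0],[-1,0,0,0,0]]';python3 -c "
from h import *
go(.4893,-.1202,.1995,-3.7)
for n in('top','scene'):
    p,d,W=grab(n); m=obj(W,(.4893,-.1202),.09,.11,.14)"
```

```text
time: 6.95
tool_pos: [0.4882, -0.1189, 0.2786]
tool_rot: [-3.141, 0.003, -0.07]
contact_force: [-0.5, -0.8, -0.5]
opening: 0.0255
grip_force: 30.0
time: 7.2
tool_pos: [0.4885, -0.1191, 0.2797]
tool_rot: [-3.141, 0.002, -0.062]
contact_force: [0.3, -0.6, -0.5]
opening: 0.0257
grip_force: 30.0
t 7.2 at [ 0.4885 -0.1191  0.2797] yaw -3.53 open 25.7 grip 30.0 | shift [ 1.   1.1 80.2] roll 0.0029 (0.0/0.0 rows) q6~1.39 | F [ 0.3 -0.6 -0.5]
  n=94 z med 0.1176 p95 0.1213 mean [ 0.443  -0.1152] rect (0.4440,-0.1160) 25x28 a88.3 longaxis 169.7 std-ext [25.32768492 27.4991539 ]
  n=112 z med 0.1182 p95 0.1209 mean [ 0.5244 -0.1184] rect (0.5228,-0.1210) 27x37 a87.5 longaxis 165.8 std-ext [27.62610776 37.21736093]
```

```bash
python3 -m crank '[[-1,1,1,30,0.003],[-1,1,1,55,0.003],[-1,1,1,70,0.003],[-1,1,1,76,0.003],[-1,1,1,80,0.003],[-1,1,1,80,0.003],[-1,1,1,80,0.003],[-1,1,1,80,0.003]]'; python3 -c "
from h import *
go(.4893,-.1202,.1990,-3.7)"
```

```text
time: 7.97
tool_pos: [0.4901, -0.1204, 0.2017]
tool_rot: [3.141, -0.002, -0.067]
contact_force: [0.6, -0.1, 0.0]
opening: 0.0257
grip_force: 30.0
t 8.0 at [ 0.4901 -0.1204  0.2017] yaw -3.84 open 25.7 grip 30.0 | shift [-0.8 -0.2  2.7] roll -0.0024 (0.0/0.0 rows) q6~1.39 | F [ 0.6 -0.1  0. ]
```

```bash
python3 -m crank '[[-1,-1,0,2,-0.002],[-1,-1,0,2,-0.002],[-1,-1,0,2,-0.002],[-1,-1,0,2,-0.002]]'; python3 -c "
from h import *
go(.4893,-.1202,.1990,-3.7)"
```

```text
time: 8.3
tool_pos: [0.4887, -0.1202, 0.1989]
tool_rot: [3.141, -0.0, -0.065]
contact_force: [-0.5, -0.4, -1.4]
opening: 0.0257
grip_force: 30.0
t 8.3 at [ 0.4887 -0.1202  0.1989] yaw -3.74 open 25.7 grip 30.0 | shift [ 0.6 -0.1 -0.1] roll -0.0006 (0.0/0.0 rows) q6~1.39 | F [-0.5 -0.4 -1.4]
```

```bash
python3 -m crank '[[0.2,0,0,0,0],[0.2,0,0,0,0],[0.2,0,0,0,0],[0.2,0,0,0,0],[0.2,0,0,0,0],[0.2,0,0,0,0],[0.2,0,0,-5,0],[0.2,0,0,-20,0],[0.2,0,0,-50,0],[1,0,0,-85,0],[1,0,0,-110,0],[1,0,0,-110,0]]'; python3 -c "
from h import *
go(.391,.308,.30,102.2)"
```

```text
time: 9.3
tool_pos: [0.4899, -0.1206, 0.3142]
tool_rot: [3.138, -0.01, -0.065]
contact_force: [1.0, -0.4, 0.1]
opening: 0.0702
grip_force: 0.0
t 9.3 at [ 0.4899 -0.1206  0.3142] yaw -3.73 open 70.2 grip 0.0 | shift [-126.6 -421.3   11.6] roll -1.8488 (10.5/14.8 rows) q6~0.45 | F [ 1.  -0.4  0.1]
```

```bash
python3 -m crank '[[1,-127,-421,8,-1.849],[1,-127,-421,8,-1.849],[1,-127,-421,8,-1.849],[1,-127,-421,8,-1.849],[1,-127,-421,8,-1.849],[1,-127,-421,8,-1.849],[1,-127,-421,8,-1.849],[1,-127,-421,8,-1.849],[1,-127,-421,8,-1.849],[1,-127,-421,8,-1.849],[1,-127,-421,8,-1.849],[1,-127,-421,8,-1.849]]'; python3 -m crank '[[1,0,0,0,-0.5],[1,0,0,0,-0.5],[1,0,0,0,-0.5],[1,0,0,0,-0.5]]'; python3 -c "
from h import *
go(.391,.308,.188,102.2)
p,d,W=grab('top'); cv2.imwrite('pics/t1.png',cv2.resize(p[90:290,170:520],None,fx=2.2,fy=2.2)[:,:,::-1])
obj(W,(.4893,-.1202),.08,.028,.05)
p,d,W=grab('scene');obj(W,(.4893,-.1202),.08,.028,.05)
"
```

```text
time: 10.3
tool_pos: [0.3878, 0.312, 0.3004]
tool_rot: [-3.141, -0.001, 1.446]
contact_force: [-0.0, -0.6, -0.7]
opening: 0.0913
grip_force: 0.0
time: 10.63
tool_pos: [0.3891, 0.3083, 0.3004]
tool_rot: [-3.141, 0.0, 1.941]
contact_force: [0.4, -0.2, -0.2]
opening: 0.0921
grip_force: 0.0
t 10.6 at [0.3891 0.3083 0.3004] yaw 111.23 open 92.1 grip 0.0 | shift [ -0.9   1.7 112.4] roll 0.1576 (0.0/1.3 rows) q6~0.45 | F [ 0.4 -0.2 -0.2]
  n=342 z med 0.0365 p95 0.0410 mean [ 0.4855 -0.1189] rect (0.4853,-0.1190) 26x109 a86.2 longaxis 176.1 std-ext [ 26.74484629 110.17188498]
  n=304 z med 0.0369 p95 0.0402 mean [ 0.4878 -0.1182] rect (0.4865,-0.1199) 29x110 a86.4 longaxis 176.3 std-ext [ 29.11463958 111.54810107]
```

View pics/t1.png

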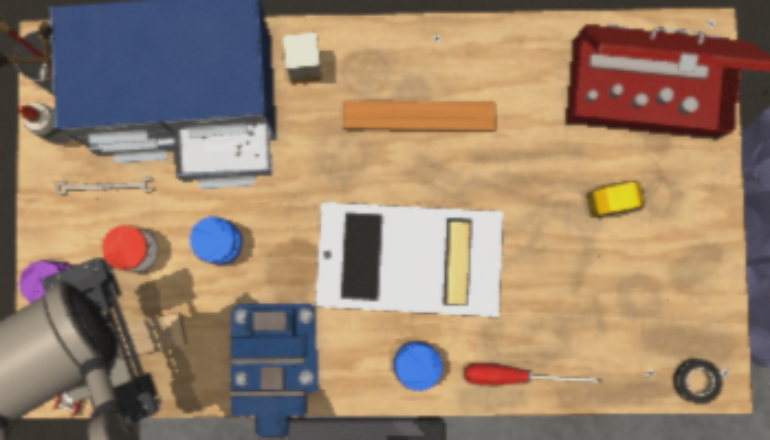

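The narrow foot lies on its pad, between crop rows 220 and 304, and the cloud puts it about 3 mm toward -x. I'll check that with sub-pixel edges while I go on to the wide foot.

```bash
cat >> h.py <<'E'
def prof(n,p,c,ang,z,half=.075,wid=.006):
    """mean colour along a world line through c (direction ang deg) at height z; returns s,colour"""
    cal=vision.get_calibration(n);s=np.arange(-half,half,.0005);w=np.linspace(-wid,wid,9);a=np.radians(ang)
    S,V=np.meshgrid(s,w,indexing="ij");P=np.stack([c[0]+S*np.cos(a)-V*np.sin(a),c[1]+S*np.sin(a)+V*np.cos(a),0*S+z],-1)
    q=cv2.projectPoints(P.reshape(-1,3),cal["rvec"],cal["tvec"],cal["camera_matrix"],None)[0].reshape(*S.shape,2).astype(np.float32)
    return s,cv2.remap(p,q[...,0],q[...,1],cv2.INTER_CUBIC).astype(float).mean(1)
def edges(n,p,c,ang,z,ch=None,**k):
    s,f=prof(n,p,c,ang,z,**k);f=f.mean(1) if ch is None else f@np.array(ch)
    g=np.gradient(cv2.GaussianBlur(f[:,None],(1,7),0)[:,0]);i=[j for j in range(2,len(g)-2) if abs(g[j])==max(abs(g[j-2:j+3])) and abs(g[j])>.25*abs(g).max()]
    print(n,"z",z,[(round(s[j]*1e3,1),round(g[j],1)) for j in i])
E
python3 - <<'E'
from h import *
T=np.load("pics/top0.npz");S=np.load("pics/scene0.npz")
for n,p0 in(("top",T["p"]),("scene",S["p"])):
    p,_=vision.read_camera(n)
    print("pad along x");edges(n,p0,(.4893,-.1202),-3.7,.015)
    print("foot along x");edges(n,p,(.4893,-.1202),-3.7,.037)
    print("pad along y");edges(n,p0,(.4893,-.1202),86.3,.015,half=.04)
    print("foot along y");edges(n,p,(.4893,-.1202),86.3,.037,half=.04)
    print("widepad x");edges(n,p0,(.498,.009),-3.7,.015)
    print("widepad y");edges(n,p0,(.498,.009),86.3,.015,half=.045)
    print("fw long");edges(n,p0,(.391,.308),102.2,.022)
    print("fn long");edges(n,p0,(.4205,-.3455),75.9,.022)
E
python3 -m crank '[[1,-1,2,25,0.157],[1,-1,2,60,0.157],[1,-1,2,90,0.157],[1,-1,2,105,0.157],[1,-1,2,111,0.157],[1,-1,2,111,0.157],[1,-1,2,111,0.157],[1,-1,2,111,0.157]]' 35;  python3 -c "
from h import *
go(.391,.308,.188,102.2)"
```

```text
pad along x
top z 0.015 [(np.float64(-72.5), np.float64(9.2)), (np.float64(-60.0), np.float64(-17.8)), (np.float64(58.5), np.float64(18.8)), (np.float64(71.0), np.float64(-7.4))]
foot along x
top z 0.037 [(np.float64(-72.0), np.float64(9.9)), (np.float64(-61.0), np.float64(-13.2)), (np.float64(-57.0), np.float64(7.5)), (np.float64(51.0), np.float64(-14.2)), (np.float64(57.0), np.float64(17.6)), (np.float64(68.0), np.float64(-7.0))]
pad along y
top z 0.015 [(np.float64(-16.0), np.float64(-15.3)), (np.float64(17.5), np.float64(16.6))]
foot along y
top z 0.037 [(np.float64(-15.0), np.float64(-11.9)), (np.float64(-11.0), np.float64(5.4)), (np.float64(14.0), np.float64(-10.9)), (np.float64(20.5), np.float64(15.5))]
widepad x
top z 0.015 [(np.float64(-71.0), np.float64(7.9)), (np.float64(-59.5), np.float64(-14.8)), (np.float64(57.5), np.float64(19.4)), (np.float64(70.0), np.float64(-8.7))]
widepad y
top z 0.015 [(np.float64(-23.5), np.float64(-13.0)), (np.float64(26.5), np.float64(18.3)), (np.float64(43.0), np.float64(-8.3))]
fw long
top z 0.022 [(np.float64(-64.0), np.float64(-6.4)), (np.
[... 993 characters left out ...]

widepad y
scene z 0.015 [(np.float64(-27.0), np.float64(-11.8)), (np.float64(23.5), np.float64(11.7)), (np.float64(42.0), np.float64(-7.5))]
fw long
scene z 0.022 [(np.float64(53.0), np.float64(-7.5)), (np.float64(58.0), np.float64(2.8))]
fn long
scene z 0.022 [(np.float64(-60.5), np.float64(2.2)), (np.float64(51.0), np.float64(-5.2)), (np.float64(69.0), np.float64(2.9)), (np.float64(72.0), np.float64(3.1))]
time: 11.5
tool_pos: [0.3921, 0.3083, 0.1909]
tool_rot: [3.139, -0.001, 1.777]
contact_force: [-0.4, 0.2, 0.2]
opening: 0.0915
grip_force: 0.0
t 11.5 at [0.3921 0.3083 0.1909] yaw 101.81 open 91.5 grip 0.0 | shift [-0.  -1.1  2.9] roll -0.0069 (0.0/0.1 rows) q6~0.45 | F [-0.4  0.2  0.2]
```

```bash
python3 -m crank '[[1,0,0,0,0],[1,0,0,0,0],[-1,0,0,0,0],[-1,0,0,0,0],[-1,0,0,0,0],[-1,0,0,0,0],[-1,0,0,0,0],[-1,0,0,0,0],[-1,0,0,0,0],[-1,0,0,0,0],[-1,0,0,0,0],[-1,0,0,0,0]]' 35; python3 -m crank '[[-1,0,0,0,0],[-1,0,0,0,0],[-1,0,0,0,0]]';python3 -c "
from h import *
go(.391,.308,.188,102.2)"
```

```text
time: 12.5
tool_pos: [0.3916, 0.3079, 0.1896]
tool_rot: [-3.141, 0.0, 1.778]
contact_force: [0.7, 0.0, 0.1]
opening: 0.0436
grip_force: 35.0
time: 12.75
tool_pos: [0.3916, 0.3079, 0.1896]
tool_rot: [-3.141, 0.0, 1.778]
contact_force: [0.6, -0.5, -0.4]
opening: 0.0435
grip_force: 35.0
t 12.8 at [0.3916 0.3079 0.1896] yaw 101.86 open 43.5 grip 35.0 | shift [ 0.2 -0.5  1.6] roll -0.0059 (0.0/0.0 rows) q6~0.45 | F [ 0.6 -0.5 -0.4]
```

```bash
python3 -m crank '[[-1,0,0,-20,0],[-1,0,0,-50,0],[-1,0,0,-80,0],[-1,0,0,-100,0],[-1,0,0,-100,0],[-1,0,0,-100,0],[-1,0,0,-100,0]]'; python3 -c "
from h import *
go(.4974,.009,.2845,176.3)"
```

```text
time: 13.33
tool_pos: [0.3912, 0.3077, 0.2887]
tool_rot: [-3.14, 0.001, 1.778]
contact_force: [-0.6, -0.9, -1.1]
opening: 0.0434
grip_force: 35.0
t 13.3 at [0.3912 0.3077 0.2887] yaw 101.86 open 43.4 grip 35.0 | shift [-314.2   42.6    4.3] roll -1.2992 (7.6/10.4 rows) q6~-1.49 | F [-0.6 -0.9 -1.1]
```

```bash
python3 -m crank '[[-1,-314,43,4,-1.299],[-1,-314,43,4,-1.299],[-1,-314,43,4,-1.299],[-1,-314,43,4,-1.299],[-1,-314,43,4,-1.299],[-1,-314,43,4,-1.299],[-1,-314,43,4,-1.299],[-1,-314,43,4,-1.299],[-1,-314,43,4,-1.299],[-1,-314,43,4,-1.299],[-1,-314,43,4,-1.299],[-1,-314,43,4,-1.299]]'; python3 -m crank '[[-1,0,0,0,0],[-1,0,0,0,0],[-1,0,0,0,0],[-1,0,0,0,0]]';python3 -c "
from h import *
go(.4974,.009,.2065,176.3)"
```

```text
time: 14.33
tool_pos: [0.4979, 0.0087, 0.2837]
tool_rot: [3.141, -0.004, 3.081]
contact_force: [0.3, -0.1, -0.7]
opening: 0.0436
grip_force: 35.0
time: 14.67
tool_pos: [0.4981, 0.0097, 0.2852]
tool_rot: [-3.142, -0.001, 3.076]
contact_force: [-0.2, 0.5, -1.2]
opening: 0.0439
grip_force: 35.0
t 14.7 at [0.4981 0.0097 0.2852] yaw 176.23 open 43.9 grip 35.0 | shift [ 0.6 -0.8 78.7] roll -0.0011 (0.0/0.0 rows) q6~-1.49 | F [-0.2  0.5 -1.2]
```

```bash
python3 -m crank '[[-1,1,-1,30,0],[-1,1,-1,55,0],[-1,1,-1,70,0],[-1,1,-1,76,0],[-1,1,-1,78,0],[-1,1,-1,78,0],[-1,1,-1,78,0],[-1,1,-1,78,0],[-1,1,-1,80,0],[-1,1,-1,80,0],[-1,1,-1,80,0]]';  python3 -c "
from h import *
go(.4974,.009,.2048,176.3)"
```

```text
time: 15.58
tool_pos: [0.4972, 0.0086, 0.206]
tool_rot: [-3.141, 0.0, 3.077]
contact_force: [-0.5, 0.6, -1.0]
opening: 0.0436
grip_force: 35.0
t 15.6 at [0.4972 0.0086 0.206 ] yaw 176.29 open 43.6 grip 35.0 | shift [-0.2  0.4  1.2] roll -0.0002 (0.0/0.0 rows) q6~-1.49 | F [-0.5  0.6 -1. ]
```

```bash
python3 -m crank '[[-1,0,0,1,0],[-1,0,0,1,0],[0.4,0,0,1,0],[0.4,0,0,1,0],[0.4,0,0,1,0],[0.4,0,0,1,0],[0.4,0,0,1,0],[0.4,0,0,0,0],[0.4,0,0,-15,0],[0.4,0,0,-40,0],[0.4,0,0,-60,0],[0.4,0,0,-60,0]]';  python3 -c "
from h import *
go(.4893,-.1202,.262,176.3)"
```

```text
time: 16.58
tool_pos: [0.4983, 0.0085, 0.2692]
tool_rot: [-3.141, 0.007, 3.077]
contact_force: [1.1, 0.9, -0.6]
opening: 0.0643
grip_force: 0.0
t 16.6 at [0.4983 0.0085 0.2692] yaw 176.29 open 64.3 grip 0.0 | shift [   0.7 -129.     7.3] roll -0.0001 (3.1/0.0 rows) q6~-1.75 | F [ 1.1  0.9 -0.6]
```

```bash
python3 -m crank '[[0.4,0,-40,0,0],[0.4,0,-80,0,0],[0.4,0,-115,0,0],[0.4,0,-129,0,0],[0.4,0,-129,0,0],[0.4,0,-129,0,0],[0.4,0,-129,30,0],[0.4,0,-129,50,0],[0.4,0,-129,64,0],[0.4,0,-129,66,0],[0.4,0,-129,66,0],[0.4,0,-129,66,0]]';  python3 -c "
from h import *
go(.4893,-.1202,.1990,176.3)"
```

```text
time: 17.58
tool_pos: [0.4891, -0.1194, 0.2002]
tool_rot: [-3.141, 0.001, 3.078]
contact_force: [0.8, -0.2, -0.0]
opening: 0.0642
grip_force: 0.0
t 17.6 at [ 0.4891 -0.1194  0.2002] yaw 176.35 open 64.2 grip 0.0 | shift [-0.2 -0.7  1.2] roll 0.0009 (0.0/0.0 rows) q6~-1.75 | F [ 0.8 -0.2 -0. ]
```

Grip, lift 2 mm, shift 3 mm toward +x (tool -x), set down, release.

```bash
python3 -m crank '[[-1,0,-1,0,0],[-1,0,-1,0,0],[-1,0,-1,0,0],[-1,0,-1,0,0],[-1,0,-1,0,0],[-1,0,-1,0,0],[-1,0,-1,0,0],[-1,0,-1,0,0],[-1,0,-1,0,0],[-1,0,-1,0,0],[-1,0,-1,-3,0],[-1,0,-1,-3,0]]'; python3 -m crank '[[-1,-1.5,0,0,0],[-1,-3,0,0,0],[-1,-3,0,0,0],[-1,-3,0,0,0],[-1,-3,0,3,0],[-1,-3,0,3,0],[-1,-3,0,3,0],[-1,-3,0,3,0]]';  python3 -m crank '[[0,0,0,0,0],[0,0,0,0,0],[0,0,0,0,0],[0,0,0,0,0],[0,0,0,0,0],[0,0,0,-10,0],[0,0,0,-40,0],[0,0,0,-75,0],[0,0,0,-100,0],[0,0,0,-100,0]]';python3 -c "
from h import *
go(.691,-.072,.28,88.7)"
```

```text
time: 18.58
tool_pos: [0.4888, -0.1212, 0.203]
tool_rot: [-3.141, 0.0, 3.077]
contact_force: [-0.3, -0.7, -0.0]
opening: 0.0257
grip_force: 35.0
time: 19.25
tool_pos: [0.4919, -0.1214, 0.1998]
tool_rot: [-3.141, 0.001, 3.077]
contact_force: [0.6, -0.3, 1.5]
opening: 0.0257
grip_force: 35.0
time: 20.08
tool_pos: [0.493, -0.1217, 0.3055]
tool_rot: [-3.138, 0.01, 3.077]
contact_force: [1.4, -0.1, 0.1]
opening: 0.046
grip_force: 0.0
t 20.1 at [ 0.493  -0.1217  0.3055] yaw 176.30 open 46.0 grip 0.0 | shift [-194.2   62.5   27.1] roll 1.5289 (4.9/12.2 rows) q6~-0.08 | F [ 1.4 -0.1  0.1]
```

```bash
python3 -m crank '[[1,-194,62,22,1.529],[1,-194,62,22,1.529],[1,-194,62,22,1.529],[1,-194,62,22,1.529],[1,-194,62,22,1.529],[1,-194,62,22,1.529],[1,-194,62,22,1.529],[1,-194,62,22,1.529],[1,-194,62,22,1.529],[1,-194,62,22,1.529],[1,-194,62,22,1.529],[1,-194,62,22,1.529]]'; python3 -m crank '[[1,0,0,0,0.02],[1,0,0,0,0.02],[1,0,0,0,0.02]]'; python3 - <<'E'
from h import *
go(.691,-.072,.181,88.7)
T=np.load("pics/top0.npz");S=np.load("pics/scene0.npz")
I=[]
for n,p0 in(("top",T["p"]),("scene",S["p"])):
    p,d,W=grab(n); I.append(p)
    obj(W,(.4893,-.1202),.07,.028,.05); obj(W,(.4974,.009),.07,.028,.05)
    print("fn x");edges(n,p,(.4893,-.1202),-3.7,.037)
    print("fw x");edges(n,p,(.498,.009),-3.7,.037)
    print("fw y");edges(n,p,(.498,.009),86.3,.037,half=.045)
    print("rail long");edges(n,p0,(.691,-.072),88.7,.014,half=.12); edges(n,p0,(.691,-.072),-1.3,.014,half=.03)
cv2.imwrite("pics/s2.png",np.hstack([cv2.resize(I[0][170:250,300:420],None,fx=3.3,fy=3.3),cv2.resize(I[1][140:220,260:380],None,fx=3.3,fy=3.3)])[:,:,::-1])
E
```

```text
time: 21.08
tool_pos: [0.6892, -0.072, 0.2775]
tool_rot: [-3.141, -0.0, 1.571]
contact_force: [0.5, 0.4, 0.0]
opening: 0.0922
grip_force: 0.0
time: 21.33
tool_pos: [0.6892, -0.072, 0.2776]
tool_rot: [-3.141, 0.0, 1.56]
contact_force: [0.1, 0.3, 0.2]
opening: 0.0915
grip_force: 0.0
t 21.3 at [ 0.6892 -0.072   0.2776] yaw 89.39 open 91.5 grip 0.0 | shift [ 0.1  1.8 96.6] roll 0.0121 (0.0/0.1 rows) q6~-0.08 | F [0.1 0.3 0.2]
  n=16 z med 0.0361 p95 0.0412 mean [ 0.447  -0.1287] rect (0.4493,-0.1282) 4x32 a87.5 longaxis 174.2 std-ext [ 4.35661481 34.75852379]
  n=3 z med 0.0370 p95 0.0375 mean [0.5468 0.0273] rect (0.5468,0.0273) 0x6 a89.1 longaxis 179.1 std-ext [9.77554188e-03 9.97426399e+00]
fn x
top z 0.037 [(np.float64(-71.5), np.float64(1.1)), (np.float64(-64.5), np.float64(-0.4)), (np.float64(-61.0), np.float64(-0.5)), (np.float64(-54.0), np.float64(0.5)), (np.float64(-17.0), np.float64(0.3)), (np.float64(46.0), np.float64(-0.3)), (np.float64(62.0), np.float64(0.4))]
fw x
top z 0.037 [(np.float64(-73.5), np.float64(-8.2)), (np.float64(-60.5), np.float64(6.1))]
fw y
top z 0.037 [(np
[... 593 characters left out ...]
4(4.3)), (np.float64(-54.0), np.float64(-2.9)), (np.float64(54.5), np.float64(-3.5)), (np.float64(63.0), np.float64(5.8)), (np.float64(73.5), np.float64(-2.3))]
fw x
scene z 0.037 [(np.float64(-62.5), np.float64(4.0)), (np.float64(54.5), np.float64(-9.3)), (np.float64(62.5), np.float64(14.7)), (np.float64(73.5), np.float64(-4.5))]
fw y
scene z 0.037 [(np.float64(-23.5), np.float64(-6.0)), (np.float64(20.0), np.float64(-5.5)), (np.float64(36.5), np.float64(12.3))]
rail long
scene z 0.014 [(np.float64(-107.0), np.float64(-1.8)), (np.float64(103.0), np.float64(-3.7))]
scene z 0.014 [(np.float64(-20.0), np.float64(-3.4)), (np.float64(18.0), np.float64(-2.1)), (np.float64(23.0), np.float64(3.5))]
```

View pics/s2.png

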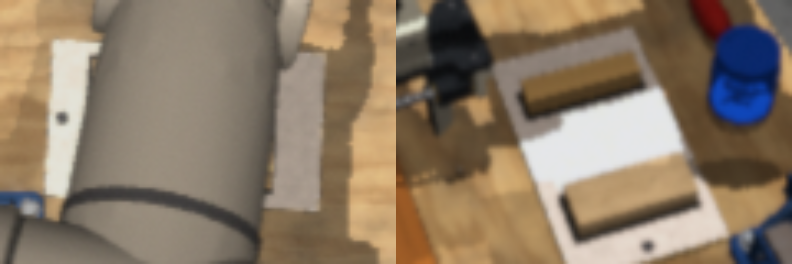

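Both feet sit centred on their pads in the scene view (right half). Now the rail.

```bash
python3 -m crank '[[1,0,2,35,0.012],[1,0,2,65,0.012],[1,0,2,85,0.012],[1,0,2,93,0.012],[1,0,2,96,0.012],[1,0,2,96,0.012],[1,0,2,96,0.012],[1,0,2,96,0.012]]'; python3 -m crank '[[-1,0,0,0,0],[-1,0,0,0,0],[-1,0,0,0,0],[-1,0,0,0,0],[-1,0,0,0,0],[-1,0,0,0,0],[-1,0,0,0,0],[-1,0,0,0,0],[-1,0,0,0,0],[-1,0,0,0,0],[-1,0,0,0,0],[-1,0,0,0,0]]' 40;python3 -c "
from h import *
go(.691,-.072,.281,88.7)"
```

```text
time: 22.1
tool_pos: [0.6919, -0.0722, 0.1837]
tool_rot: [3.138, 0.001, 1.545]
contact_force: [0.7, -0.3, 0.3]
opening: 0.0918
grip_force: 0.0
time: 23.1
tool_pos: [0.6913, -0.0721, 0.1816]
tool_rot: [3.142, 0.0, 1.545]
contact_force: [0.4, -0.4, -1.1]
opening: 0.0397
grip_force: 40.0
t 23.1 at [ 0.6913 -0.0721  0.1816] yaw 88.51 open 39.7 grip 40.0 | shift [  0.1  -0.3 -99.4] roll -0.0034 (0.0/0.0 rows) q6~-0.08 | F [ 0.4 -0.4 -1.1]
```

```bash
python3 -m crank '[[-1,0,0,-15,0],[-1,0,0,-40,0],[-1,0,0,-70,0],[-1,0,0,-95,0],[-1,0,0,-100,0],[-1,0,0,-100,0],[-1,0,0,-100,0],[-1,0,0,-100,0]]';python3 -c "
from h import *
go(.4934,-.055,.281,86.3)"
```

```text
time: 23.77
tool_pos: [0.6908, -0.072, 0.2793]
tool_rot: [-3.138, -0.001, 1.545]
contact_force: [-0.3, -0.4, -1.9]
opening: 0.0395
grip_force: 40.0
t 23.8 at [ 0.6908 -0.072   0.2793] yaw 88.51 open 39.5 grip 40.0 | shift [  11.8 -197.8   -0.9] roll 0.0385 (4.8/0.3 rows) q6~-0.05 | F [-0.3 -0.4 -1.9]
```

```bash
python3 -m crank '[[-1,4,-30,0,0.01],[-1,8,-65,0,0.02],[-1,12,-100,0,0.038],[-1,12,-135,0,0.038],[-1,12,-170,0,0.038],[-1,12,-190,0,0.038],[-1,12,-198,0,0.038],[-1,12,-198,0,0.038],[-1,12,-198,0,0.038],[-1,12,-198,0,0.038],[-1,12,-198,0,0.038]]';python3 -c "
from h import *
go(.4934,-.055,.2206,86.3)"
```

```text
time: 24.68
tool_pos: [0.4949, -0.0551, 0.2814]
tool_rot: [3.141, 0.0, 1.507]
contact_force: [0.1, -1.0, -1.0]
opening: 0.0396
grip_force: 40.0
t 24.7 at [ 0.4949 -0.0551  0.2814] yaw 86.34 open 39.6 grip 40.0 | shift [ 0.  -1.5 60.8] roll 0.0007 (0.0/0.0 rows) q6~-0.05 | F [ 0.1 -1.  -1. ]
```

```bash
python3 -m crank '[[-1,0,-1.5,25,0],[-1,0,-1.5,45,0],[-1,0,-1.5,55,0],[-1,0,-1.5,59,0],[-1,0,-1.5,60,0],[-1,0,-1.5,60,0],[-1,0,-1.5,61,0],[-1,0,-1.5,61.5,0],[-1,0,-1.5,62,0],[-1,0,-1.5,62,0],[-1,0,-1.5,62,0]]';python3 -c "
from h import *
go(.4934,-.055,.2186,86.3)"
```

```text
time: 25.6
tool_pos: [0.4922, -0.0548, 0.22]
tool_rot: [3.141, 0.0, 1.507]
contact_force: [0.5, 1.3, -1.0]
opening: 0.0396
grip_force: 40.0
t 25.6 at [ 0.4922 -0.0548  0.22  ] yaw 86.33 open 39.6 grip 40.0 | shift [-0.1  1.2  1.4] roll 0.0005 (0.0/0.0 rows) q6~-0.05 | F [ 0.5  1.3 -1. ]
```

```bash
python3 -m crank '[[-1,0,1,0.5,0],[-1,0,1,1,0],[-1,0,1,1.2,0],[-1,0,1,1.2,0],[0.3,0,1,1.2,0],[0.3,0,1,1.2,0],[0.3,0,1,1.2,0],[0.3,0,1,1.2,0],[0.3,0,1,0,0],[0.3,0,1,-20,0],[0.3,0,1,-50,0],[0.3,0,1,-80,0]]';python3 -c "
from h import *
go(.51,.320,.30,90)"
```

```text
time: 26.6
tool_pos: [0.4929, -0.0548, 0.3001]
tool_rot: [-3.139, -0.0, 1.507]
contact_force: [1.4, -0.6, -0.0]
opening: 0.0594
grip_force: 0.0
t 26.6 at [ 0.4929 -0.0548  0.3001] yaw 86.33 open 59.4 grip 0.0 | shift [ 3.752e+02 -6.900e+00  3.000e-01] roll -0.0641 (9.0/0.5 rows) q6~0.56 | F [ 1.4 -0.6 -0. ]
```

```bash
python3 -m crank '[[1,40,-1,0,0],[1,80,-2,0,0],[1,120,-3,0,0],[1,160,-4,0,0],[1,200,-5,0,0],[1,240,-5,0,-0.03],[1,280,-6,0,-0.064],[1,320,-6,0,-0.064],[1,355,-7,0,-0.064],[1,372,-7,0,-0.064],[1,375,-7,0,-0.064],[1,375,-7,0,-0.064]]';python3 -m crank '[[1,0,0,0,0],[1,0,0,0,0],[1,0,0,0,0]]'; python3 - <<'E'
from h import *
go(.5098,.320,.197,90)
T=np.load("pics/top0.npz");S=np.load("pics/scene0.npz")
for n in("top","scene"):
    p,d,W=grab(n)
    obj(W,(.4934,-.0558),.12,.044,.065)
    cv2.imwrite(f"pics/{n}3.png",cv2.resize(p[90:290,170:520],None,fx=2.2,fy=2.2)[:,:,::-1])
    print("rail long");edges(n,p,(.4934,-.0558),86.3,.051,half=.12);print("rail wid"); edges(n,p,(.4934,-.0558),-3.7,.051,half=.03)
E
```

```text
time: 27.6
tool_pos: [0.5098, 0.3207, 0.2993]
tool_rot: [-3.141, 0.0, 1.573]
contact_force: [-0.2, -0.7, 0.0]
opening: 0.0915
grip_force: 0.0
time: 27.85
tool_pos: [0.5105, 0.3184, 0.2998]
tool_rot: [-3.141, 0.0, 1.569]
contact_force: [-0.1, -0.0, -0.1]
opening: 0.0918
grip_force: 0.0
t 27.9 at [0.5105 0.3184 0.2998] yaw 89.90 open 91.8 grip 0.0 | shift [  1.6  -0.7 102.8] roll -0.0017 (0.0/0.0 rows) q6~0.56 | F [-0.1 -0.  -0.1]
  n=987 z med 0.0506 p95 0.0545 mean [ 0.4924 -0.0551] rect (0.4925,-0.0548) 208x40 a86.3 longaxis 86.2 std-ext [ 40.061056   209.38721899]
rail long
top z 0.051 [(np.float64(-118.0), np.float64(6.9)), (np.float64(-107.5), np.float64(-6.3)), (np.float64(-105.0), np.float64(-6.9)), (np.float64(116.5), np.float64(7.7))]
rail wid
top z 0.051 [(np.float64(-23.0), np.float64(-11.2)), (np.float64(20.0), np.float64(10.6))]
  n=837 z med 0.0514 p95 0.0541 mean [ 0.4952 -0.0484] rect (0.4938,-0.0555) 210x41 a86.3 longaxis 86.4 std-ext [ 40.75516552 212.29253332]
rail long
scene z 0.051 [(np.float64(-105.0), np.float64(-2.6)), (np.float64(104.0), np.float64(-4.3)), (np.float64(117.5), np.float64(8.2))]
rail wid
scene z 0.051 [(np.float64(-19.0), np.float64(-8.4)), (np.float64(18.5), np.float64(-4.5)), (np.float64(27.5), np.float64(10.3))]
```

View pics/top3.png

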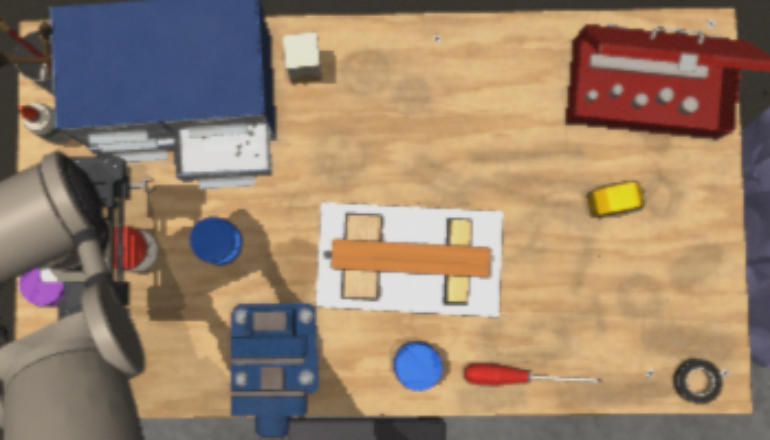

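The rail lies square across both feet at the right place and height (centre within 1 mm, yaw 86.3°). Now the jar.

```bash
python3 -m crank '[[1,2,-1,35,0],[1,2,-1,65,0],[1,2,-1,88,0],[1,2,-1,98,0],[1,2,-1,102,0],[1,2,-1,102,0],[1,2,-1,102,0],[1,2,-1,102,0]]'; python3 -m crank '[[-1,0,0,0,0],[-1,0,0,0,0],[-1,0,0,0,0],[-1,0,0,0,0],[-1,0,0,0,0],[-1,0,0,0,0],[-1,0,0,0,0],[-1,0,0,0,0],[-1,0,0,0,0],[-1,0,0,0,0]]' 30;python3 -c "
from h import *
go(.4974,.009,.30,86.3)"
```

```text
time: 28.62
tool_pos: [0.5098, 0.322, 0.1994]
tool_rot: [3.139, -0.001, 1.571]
contact_force: [-0.3, 0.8, 0.4]
opening: 0.092
grip_force: 0.0
time: 29.45
tool_pos: [0.5093, 0.3218, 0.1979]
tool_rot: [3.141, -0.0, 1.571]
contact_force: [-0.2, -0.5, 3.4]
opening: 0.0632
grip_force: 30.0
t 29.4 at [0.5093 0.3218 0.1979] yaw 90.00 open 63.2 grip 30.0 | shift [-312.8  -11.8 -102.1] roll 0.0646 (7.5/0.5 rows) q6~0.08 | F [-0.2 -0.5  3.4]
```

```bash
python3 -m crank '[[-1,0,0,-10,0],[-1,0,0,-25,0],[-1,0,0,-50,0],[-1,0,0,-80,0],[-1,0,0,-110,0],[-1,0,0,-125,0],[-1,0,0,-130,0],[-1,0,0,-130,0],[-1,0,0,-130,0]]';python3 -c "
from h import *
go(.4974,.011,.328,86.3)"
```

```text
time: 30.2
tool_pos: [0.5088, 0.3216, 0.3265]
tool_rot: [-3.14, 0.001, 1.571]
contact_force: [-0.5, -0.1, -2.7]
opening: 0.0632
grip_force: 30.0
t 30.2 at [0.5088 0.3216 0.3265] yaw 90.00 open 63.2 grip 30.0 | shift [-310.6  -11.4   -1.2] roll 0.0646 (7.5/0.5 rows) q6~0.09 | F [-0.5 -0.1 -2.7]
```

```bash
python3 -m crank '[[-1,-20,-1,0,0],[-1,-50,-2,0,0.02],[-1,-85,-3,0,0.04],[-1,-120,-4,0,0.065],[-1,-155,-5,0,0.065],[-1,-190,-6,0,0.065],[-1,-225,-7,0,0.065],[-1,-255,-9,0,0.065],[-1,-280,-10,0,0.065],[-1,-300,-11,0,0.065],[-1,-308,-11,0,0.065],[-1,-311,-11,0,0.065]]'; python3 -m crank '[[-1,0,0,0,0],[-1,0,0,0,0],[-1,0,0,0,0]]';python3 -c "
from h import *
go(.4974,.011,.2489,86.3)
p,d,W=grab('scene'); obj(W,(.4974,.009),.05,.18,.215)"
```

```text
time: 31.2
tool_pos: [0.4979, 0.0096, 0.3263]
tool_rot: [-3.139, -0.0, 1.504]
contact_force: [-0.9, -0.1, -2.4]
opening: 0.0628
grip_force: 30.0
time: 31.45
tool_pos: [0.4982, 0.0118, 0.3273]
tool_rot: [-3.141, -0.0, 1.507]
contact_force: [-1.0, 0.8, -2.7]
opening: 0.0632
grip_force: 30.0
t 31.4 at [0.4982 0.0118 0.3273] yaw 86.35 open 63.2 grip 30.0 | shift [-0.9 -0.6 78.4] roll 0.0009 (0.0/0.0 rows) q6~0.09 | F [-1.   0.8 -2.7]
  n=229 z med 0.1948 p95 0.2055 mean [0.497  0.0315] rect (0.4888,0.0296) 77x25 a1.5 longaxis 4.7 std-ext [18.80301784 65.50309761]
```

```bash
python3 -m crank '[[-1,-1,-1,25,0],[-1,-1,-1,48,0],[-1,-1,-1,64,0],[-1,-1,-1,72,0],[-1,-1,-1,75,0],[-1,-1,-1,76,0],[-1,-1,-1,76,0],[-1,-1,-1,76,0],[-1,-1,-1,77,0],[-1,-1,-1,77,0],[-1,-1,-1,77,0]]';python3 -c "
from h import *
go(.4974,.011,.2489,86.3)"
```

```text
time: 32.42
tool_pos: [0.4972, 0.0098, 0.2511]
tool_rot: [3.141, 0.0, 1.506]
contact_force: [0.6, 0.8, -2.5]
opening: 0.0631
grip_force: 30.0
t 32.4 at [0.4972 0.0098 0.2511] yaw 86.27 open 63.1 grip 30.0 | shift [1.2 0.1 2.2] roll -0.0005 (0.0/0.0 rows) q6~0.09 | F [ 0.6  0.8 -2.5]
```

```bash
python3 -m crank '[[-1,1,0,0.7,0],[-1,1,0,1.3,0],[-1,1,0,1.8,0],[-1,1,0,1.8,0],[-1,1,0,1.8,0],[-1,1,0,1.8,0]]';python3 -c "
from h import *
go(.4974,.011,.2489,86.3)"
```

```text
time: 32.92
tool_pos: [0.4972, 0.0109, 0.2489]
tool_rot: [3.142, 0.0, 1.506]
contact_force: [0.3, -0.4, -1.5]
opening: 0.0633
grip_force: 30.0
t 32.9 at [0.4972 0.0109 0.2489] yaw 86.28 open 63.3 grip 30.0 | shift [0.1 0.2 0. ] roll -0.0004 (0.0/0.0 rows) q6~0.09 | F [ 0.3 -0.4 -1.5]
```

```bash
python3 -m crank '[[1,0,0,0.3,0],[1,0,0,0.3,0],[1,0,0,0.3,0],[1,0,0,0.3,0],[1,0,0,0.3,0],[1,0,0,-10,0],[1,0,0,-30,0],[1,0,0,-60,0],[1,0,0,-90,0],[1,0,0,-100,0],[1,0,0,-100,0],[1,0,0,-100,0]]';python3 -c "
from h import *
go(.5705,-.335,.30,101)"
```

```text
time: 33.92
tool_pos: [0.4971, 0.0109, 0.349]
tool_rot: [3.141, 0.0, 1.506]
contact_force: [0.9, 0.4, -0.1]
opening: 0.0918
grip_force: 0.0
t 33.9 at [0.4971 0.0109 0.349 ] yaw 86.28 open 91.8 grip 0.0 | shift [-340.4   95.7   49.1] roll -0.2570 (8.5/2.1 rows) q6~-0.72 | F [ 0.9  0.4 -0.1]
```

```bash
python3 -m crank '[[1,-340,96,49,-0.257],[1,-340,96,49,-0.257],[1,-340,96,49,-0.257],[1,-340,96,49,-0.257],[1,-340,96,49,-0.257],[1,-340,96,49,-0.257],[1,-340,96,49,-0.257],[1,-340,96,49,-0.257],[1,-340,96,49,-0.257],[1,-340,96,49,-0.257],[1,-340,96,49,-0.257],[1,-340,96,49,-0.257]]';python3 -m crank '[[1,0,0,0,0],[1,0,0,0,0],[1,0,0,0,0]]'; python3 - <<'E'
from h import *
go(.5711,-.337,.191,101.1)
for n in("top","scene"):
    p,d,W=grab(n)
    obj(W,(.4974,.009),.05,.11,.14);obj(W,(.4934,-.0558),.12,.044,.065)
    cv2.imwrite(f"pics/{n}4.png",p[:,:,::-1])
E
```

```text
time: 34.92
tool_pos: [0.5705, -0.3341, 0.298]
tool_rot: [-3.139, -0.003, 1.763]
contact_force: [-0.0, 0.6, 0.7]
opening: 0.0921
grip_force: 0.0
time: 35.17
tool_pos: [0.5711, -0.3335, 0.3003]
tool_rot: [3.141, 0.0, 1.764]
contact_force: [0.3, 0.5, -0.8]
opening: 0.0917
grip_force: 0.0
t 35.2 at [ 0.5711 -0.3335  0.3003] yaw 101.09 open 91.7 grip 0.0 | shift [ -3.4  -0.7 109.3] roll -0.0002 (0.1/0.0 rows) q6~-0.73 | F [ 0.3  0.5 -0.8]
  n=359 z med 0.1246 p95 0.1281 mean [0.4962 0.0104] rect (0.4960,0.0106) 55x58 a89.2 longaxis 5.9 std-ext [50.2033487  51.34306454]
  n=658 z med 0.0506 p95 0.0546 mean [ 0.4901 -0.0896] rect (0.4906,-0.0877) 142x40 a86.4 longaxis 86.6 std-ext [ 40.34998929 139.40500899]
  n=369 z med 0.1251 p95 0.1281 mean [0.4992 0.0121] rect (0.4972,0.0103) 59x57 a16.5 longaxis 63.7 std-ext [52.03083529 55.28585885]
  n=371 z med 0.0515 p95 0.0542 mean [ 0.4931 -0.1068] rect (0.4909,-0.0973) 129x41 a86.3 longaxis 80.7 std-ext [ 40.01182015 107.57892547]
```

View pics/top4.png

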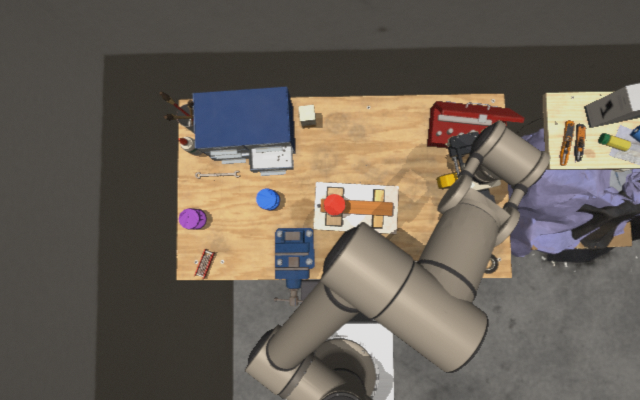

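The jar stands upright on the rail at (.497,.0105), within about 1.5 mm of the middle of the wide foot (red lid at px (335,205)). Now the tape.

```bash
python3 -m crank '[[1,-3,-1,35,0],[1,-3,-1,70,0],[1,-3,-1,95,0],[1,-3,-1,105,0],[1,-3,-1,109,0],[1,-3,-1,109,0],[1,-3,-1,109,0],[1,-3,-1,109,0]]'; python3 -m crank '[[-1,0,0,0,0],[-1,0,0,0,0],[-1,0,0,0,0],[-1,0,0,0,0],[-1,0,0,0,0],[-1,0,0,0,0],[-1,0,0,0,0],[-1,0,0,0,0],[-1,0,0,0,0],[-1,0,0,0,0],[-1,0,0,0,0],[-1,0,0,0,0]]' 35;python3 -m crank '[[-1,0,0,0,0],[-1,0,0,0,0]]'; python3 -c "
from h import *
go(.489,-.1215,.311,86.3)"
```

```text
time: 35.93
tool_pos: [0.5711, -0.3382, 0.1931]
tool_rot: [3.139, 0.003, 1.763]
contact_force: [-0.7, -0.3, 0.0]
opening: 0.0917
grip_force: 0.0
time: 36.93
tool_pos: [0.5705, -0.3378, 0.1909]
tool_rot: [3.142, 0.0, 1.763]
contact_force: [0.6, 0.6, -0.7]
opening: 0.0359
grip_force: 35.0
time: 37.1
tool_pos: [0.5705, -0.3378, 0.1909]
tool_rot: [-3.142, 0.0, 1.763]
contact_force: [-0.4, -0.2, -0.1]
opening: 0.0357
grip_force: 35.0
t 37.1 at [ 0.5705 -0.3378  0.1909] yaw 101.00 open 35.7 grip 35.0 | shift [ 227.9  -38.8 -120.1] roll 0.2566 (5.5/2.1 rows) q6~-0.18 | F [-0.4 -0.2 -0.1]
```

```bash
python3 -m crank '[[-1,0,0,-10,0],[-1,0,0,-30,0],[-1,0,0,-60,0],[-1,0,0,-90,0],[-1,0,0,-115,0],[-1,0,0,-120,0],[-1,0,0,-120,0],[-1,0,0,-120,0]]';python3 -m crank '[[-1,25,-4,0,0.03],[-1,60,-10,0,0.08],[-1,95,-16,0,0.13],[-1,130,-22,0,0.18],[-1,165,-28,0,0.23],[-1,195,-33,0,0.257],[-1,215,-37,0,0.257],[-1,228,-39,0,0.257],[-1,228,-39,0,0.257],[-1,228,-39,0,0.257],[-1,228,-39,0,0.257],[-1,228,-39,0,0.257]]'; python3 -c "
from h import *
go(.489,-.1215,.2419,86.3)"
```

```text
time: 37.77
tool_pos: [0.5702, -0.3375, 0.3102]
tool_rot: [-3.141, -0.001, 1.763]
contact_force: [0.2, -1.0, -1.5]
opening: 0.0357
grip_force: 35.0
time: 38.77
tool_pos: [0.4891, -0.1225, 0.3105]
tool_rot: [-3.142, 0.0, 1.505]
contact_force: [-0.4, 0.4, -2.3]
opening: 0.0359
grip_force: 35.0
t 38.8 at [ 0.4891 -0.1225  0.3105] yaw 86.22 open 35.9 grip 35.0 | shift [ 1.  -0.2 68.6] roll -0.0015 (0.0/0.0 rows) q6~-0.18 | F [-0.4  0.4 -2.3]
```

```bash
python3 -m crank '[[-1,1,0,25,0],[-1,1,0,45,0],[-1,1,0,58,0],[-1,1,0,64,0],[-1,1,0,66,0],[-1,1,0,66,0],[-1,1,0,66,0],[-1,1,0,67,0],[-1,1,0,68,0],[-1,1,0,68,0],[-1,1,0,68,0],[-1,1,0,68,0]]'; python3 -c "
from h import *
go(.489,-.1215,.2419,86.3)"
```

```text
time: 39.77
tool_pos: [0.4888, -0.1204, 0.2431]
tool_rot: [3.141, 0.0, 1.506]
contact_force: [-0.2, 0.1, -1.2]
opening: 0.0361
grip_force: 35.0
t 39.8 at [ 0.4888 -0.1204  0.2431] yaw 86.28 open 36.1 grip 35.0 | shift [-1.1  0.3  1.2] roll -0.0003 (0.0/0.0 rows) q6~-0.18 | F [-0.2  0.1 -1.2]
```

Ease down, release, rise, and move clear of the view.

```bash
python3 -m crank '[[-1,-1,0,0.5,0],[-1,-1,0,1,0],[-1,-1,0,1.3,0],[-1,-1,0,1.3,0],[-1,-1,0,1.3,0]]'; python3 -c "
from h import *
go(.489,-.1215,.2419,86.3)"; python3 -m crank '[[0.5,0,0,0,0],[0.5,0,0,0,0],[0.5,0,0,0,0],[0.5,0,0,0,0],[0.5,0,0,0,0],[0.5,0,0,0,0],[0.5,0,0,-10,0],[0.5,0,0,-35,0],[0.5,0,0,-70,0],[0.5,0,0,-105,0],[0.5,0,0,-130,0],[0.5,0,0,-130,0]]';python3 -m crank '[[1,-40,0,0,0],[1,-80,0,0,0],[1,-120,0,0,0],[1,-160,0,0,0],[1,-200,0,0,0],[1,-230,0,0,0],[1,-250,0,0,0],[1,-250,0,0,0],[1,-250,0,0,0]]'; python3 - <<'E'
from h import *
I=[]
for n in("top","scene"):
    p,d,W=grab(n); I.append(p)
    print(n);obj(W,(.4974,.009),.05,.11,.14);obj(W,(.489,-.1215),.06,.06,.13);obj(W,(.489,-.1215),.06,.1,.13)
    obj(W,(.489,-.1215),.12,.0335,.043);obj(W,(.4934,-.0558),.12,.044,.058)
cv2.imwrite("pics/end.png",np.hstack([cv2.resize(I[0][150:280,170:420],None,fx=1.6,fy=2)[:260],cv2.resize(I[1][140:270,260:385],None,fx=3.0,fy=2)[:260]])[:,:,::-1])
E
```

```text
time: 40.18
tool_pos: [0.4888, -0.1215, 0.2418]
tool_rot: [3.141, 0.0, 1.506]
contact_force: [-0.7, -0.8, 1.2]
opening: 0.0359
grip_force: 35.0
t 40.2 at [ 0.4888 -0.1215  0.2418] yaw 86.28 open 35.9 grip 35.0 | shift [ 0.   0.2 -0.1] roll -0.0004 (0.0/0.0 rows) q6~-0.18 | F [-0.7 -0.8  1.2]
time: 41.18
tool_pos: [0.4896, -0.1217, 0.3779]
tool_rot: [3.131, 0.004, 1.506]
contact_force: [0.6, -0.1, -0.1]
opening: 0.0686
grip_force: 0.0
time: 41.93
tool_pos: [0.472, -0.3716, 0.3711]
tool_rot: [-3.141, -0.001, 1.504]
contact_force: [0.2, 0.5, 0.2]
opening: 0.0918
grip_force: 0.0
top
  n=358 z med 0.1248 p95 0.1280 mean [0.4963 0.0103] rect (0.4960,0.0106) 55x58 a89.0 longaxis 26.3 std-ext [50.5308667  51.16803885]
  n=336 z med 0.1120 p95 0.1172 mean [ 0.4868 -0.1138] rect (0.4875,-0.1161) 68x37 a89.6 longaxis 87.3 std-ext [37.34544197 67.18109321]
  n=282 z med 0.1129 p95 0.1176 mean [ 0.487  -0.1131] rect (0.4874,-0.1131) 58x37 a88.9 longaxis 85.7 std-ext [36.84921204 57.00587379]
  n=100 z med 0.0374 p95 0.0406 mean [ 0.452  -0.1179] rect (0.4509,-0.1181) 24x35 a89.3 longaxis 4.9 std-
[... 156 characters left out ...]
.64536345]
scene
  n=372 z med 0.1251 p95 0.1276 mean [0.4992 0.0121] rect (0.4981,0.0087) 60x56 a67.0 longaxis 63.2 std-ext [51.98162722 56.06875976]
  n=382 z med 0.1048 p95 0.1163 mean [ 0.4938 -0.1033] rect (0.4900,-0.1128) 62x38 a89.3 longaxis 100.7 std-ext [38.44194212 59.43995123]
  n=225 z med 0.1133 p95 0.1169 mean [ 0.4912 -0.1082] rect (0.4897,-0.1122) 54x38 a86.9 longaxis 93.3 std-ext [37.531455   51.42068238]
  n=89 z med 0.0372 p95 0.0401 mean [ 0.527  -0.1229] rect (0.5266,-0.1249) 30x36 a87.1 longaxis 175.4 std-ext [27.85368323 36.8906774 ]
  n=160 z med 0.0513 p95 0.0541 mean [ 0.5006 -0.0838] rect (0.4919,-0.0964) 123x39 a86.2 longaxis 92.0 std-ext [38.54525322 92.48722904]
```

View pics/end.png

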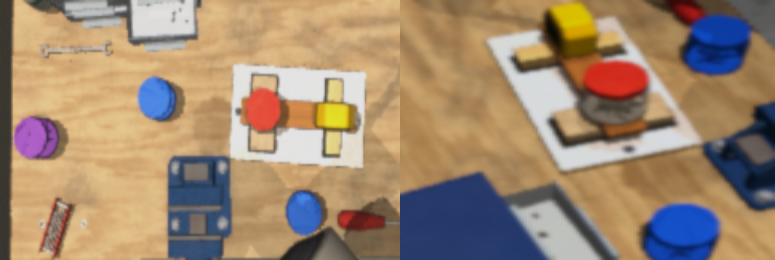

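The weights stand as intended. The jar's lid is at (262,110) over the wide foot, and the yellow tape is at (333,117), lengthwise along the rail over the narrow foot. The spanner and driver look as they did before. Handing in.

```bash
python3 -c "
from cell import ticket
print(ticket.hand_in())"
```

```text
the job is handed in; nothing more can be done
None
```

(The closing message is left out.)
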